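# Store the tested cassette in the covered tub

## Robot

A 6-joint arm with a two-finger parallel gripper is mounted at the origin on the work surface. World frame = base frame: x ahead of the robot, y to its left, z up, the work surface at z = 0. Lengths are in m, angles in rad, forces in N, time in s.
With the tool pointing down it reaches from about 0.275 to 0.85 m from the base axis. Payload 5.2 kg.
Tool frame: the origin (TCP) lies between the finger pads; the fingertips stand 19 mm ahead of it and the grasp point (between the pads) is the TCP; z points along the fingers, y is the line along which they close (so a half turn about z gives the same grasp; the last joint's range is limited). The gripper opens to 85 mm and grips with 20 to 120 N. Pads are 22 mm wide; open, the fingers measure 114 mm over their backs; the gripper's body (76 mm by 85 mm) begins 54 mm behind the grasp point. The pads swing forward as they close: fully open they stand 13 mm farther back than shut.
Start: joints at [-1.478, 0.259, 1.535, -0, 1.348, -0.203], TCP at [0.16, -0.526, 0.25] pointing down, gripper open.
Joint ranges: [-3.14, 3.14], [-0.91, 2.08], [0.19, 2.58], [-1.22, 4.36], [0.22, 2.71], [-3.12, 3.12]. Speed limits (rad/s): [2.57, 2.57, 3.14, 3.14, 3.14, 3.14].

## Interface

Orientations are given as [roll, pitch, yaw] about the fixed x, y, z axes, in that order (R = Rz(yaw) Ry(pitch) Rx(roll)).
In Python, from station import goto, move_linear, move_joints, move_gripper, wait, ik, read_state, grab_frame, Unreachable, job_done gives the robot as it stands. The module is installed in compiled form; this text tells all that it offers. Calls block until the motion is done:
- goto(position, orientation): joint-space move of the TCP to a pose.
- move_linear(position, frame=None, rate=0.15, force_limit=None): straight line of the TCP; frame=None keeps the orientation; rate is the mean speed in m/s. With force_limit (N) it stops when the force on the tool has changed by that much, and returns True; else False.
- move_joints(angles): joint-space move.
- move_gripper(opening, effort=None): finger opening in m; effort is the grip in N (None keeps the last); returns when the fingers have stopped.
- wait(seconds).
- ik(position, orientation): joint angles nearest the present ones, or None.
- read_state(): the state.
- grab_frame(name): name is "scene" or "side" or "wrist"; returns a dict with "color" (400x640x3 uint8, blue, green, red), "intrinsics" (3x3 intrinsics, pixels), "R" (3x3) and "t" (3): a world point X has camera coordinates R X + t; the wrist camera has in their place "hand_eye" (4x4, takes a point from camera to tool coordinates, whose origin is the TCP and whose axes are the flange's). Camera axes: x right, y down, z forward; pixel columns grow to the right and rows downward; lengths in m; the calibration is good to about 2 mm. A picture is of the moment at which its call begins: read the wrist's pose just before it. There is no depth.
A pose or a line that the arm cannot do raises Unreachable and nothing moves.
- job_done(): hands the job in; it is judged then, once.
The state is a dict: "time_s": time; "q": joint angles; "joint_vel": joint speeds; "tau": joint torques, N m; "eef_pos": TCP position; "eef_rot": TCP orientation; "ft_force": force on the tool from outside, world axes, zero at the start; "torque": the same for the moment, N m; "finger_gap": finger opening in m; "finger_force": force on a finger pad.
Only numpy, scipy, OpenCV 4.12 (cv2) and the standard library are available. Lean on these libraries where they do the work, as an engineer would, in place of code of your own. Each camera call takes 0.05 s, during which the arm holds its last target. There are 200 camera calls.

## Task

The test is over: pinch the black cassette's sprung side tab in, lift the cassette out of its dock and set it down inside the wide open storage tub. Then put the tub's own cover, the larger of the two, on the tub so that it sits fully home and level all round. Lower both things into place instead of dropping them, and leave the tub and everything else standing where they are.

Things in the scene. Friction and masses are not known exactly. Their poses are not given: they have to be found in the camera images.
- cassette_mid (a point): Centre of the test cassette's block: black, upright, 90 mm long (its x), 30 mm thick (y), 60 mm tall (z up), so this point is 30 mm above its underside; about 0.17 kg. A sprung snap tab stands beside its +y face. It starts standing on the dock floor, x and y as the dock's, 1.5 to 2.5 mm of play. Block and tab together are 44 mm thick, 37 mm when pinched along y, which frees it to lift.
- tab_pad (a point): On the cassette's grey snap tab: middle of the outer face of its plate (34 mm wide, 5 mm thick, 50 mm tall), 29 mm to the +y side of cassette_mid when free, 22 mm when fully pressed, and 3 mm above it. A hook at the tab's foot, 20 to 25 mm below this point, sticks out 6.5 mm more under the dock's lip: with the tab out the cassette lifts only 3 mm.
- tab (a joint): How far the snap tab is pressed in towards the block: 0 free, 0.007 m fully in (about 1.6 N at first, 4.4 N fully in). 0.003 to 0.006 clears the lip, depending on the play; press it fully.
- dock_seat (a point): Grey test dock fixed to the bench, 150 x 90 mm. This point is the centre of its floor, 10 mm above the bench, on which the cassette's underside rests; the walls round the cassette end 22 mm above this point. On its +x side is a solid block of the same height with two brass terminals 10 mm higher, 70 mm from this point.
- tub: Round white storage tub, the wide open vessel, loose on the bench, 0.6 kg, 160 mm across outside, 150 mm inside, 78 mm tall; origin at the centre of its underside; inner floor 5 mm above it.
- tub_rim (a point): Centre of the tub's mouth, level with the rim, 78 mm above its underside.
- cover_mid (a point): Centre of the tub's cover, the larger of two similar white round covers, lying knob up on the bench; about 0.17 kg. 48 mm tall in all; this point is on the axis, 24 mm above the underside. From below: a plug 144 mm across (136 at its tapered foot), 8 mm deep, that drops into the tub's mouth, then a flange 164 mm across, 6 mm thick, that rests on the rim.
- cover_knob (a point): Middle of the same cover's round upright knob, 32 mm across, 34 mm tall: 17 mm above the flange's top, 7 mm above cover_mid. With the cover seated, cover_mid is 16 mm above the tub's rim.
- small_cover_mid (a point): Centre of the smaller cover, 110 mm across, 44 mm tall, knob 26 mm across; this point is 22 mm above its underside. It belongs to another jar: not to be used.
- petri: Bystander: shallow clear dish, 90 mm across, 16 tall; origin at its underside. Not to be moved.
- spatula: Bystander: steel spatula, 190 mm long, lying along its x; origin at its underside. Not to be moved.
- bottle: Bystander: amber bottle, 68 mm across, 150 tall; origin at its underside. Not to be moved.
- sample: Bystander: dark flat plate, 75 x 50 x 8 mm; origin at its underside. Not to be moved.
Mind the look-alikes: they are no part of the job. Leave any orange look-alike of the part that bears cassette_mid alone.

How it is judged:
By the outcome, as a careful person would: the job done as asked, in the order asked, and still so for the second after the job is handed in, with the robot touching nothing.
It also fails if it takes over 64 s, if anything falls off the work surface, if the arm or the gripper's body presses on something with over 40 N, if the wrist force passes 120 N, or if a joint passes its speed limit or range.

## Working session

There is one attempt and no reset: what is moved stays moved. The work goes in short steps, each a Python script; the robot and the scene stay as the last script left them, time stands still between calls to the robot, and variables do not carry over. Pictures are saved under pics/ and viewed, at most 12 in all, crops included, and the job is handed in when it is done.

```bash
mkdir -p pics; cat > h.py <<'E'
import numpy as np, cv2
from station import *
def ray(f,uv,state=None):
    K=f["intrinsics"]; d=np.linalg.inv(K)@np.array([uv[0],uv[1],1.])
    if "R" in f: R=np.array(f["R"]); t=np.array(f["t"]); return -R.T@t, R.T@d
    from scipy.spatial.transform import Rotation as Ro
    T=np.eye(4); T[:3,:3]=Ro.from_euler('xyz',state["eef_rot"]).as_matrix() if np.size(state["eef_rot"])==3 else np.array(state["eef_rot"]); T[:3,3]=state["eef_pos"]
    M=T@np.array(f["hand_eye"]); return M[:3,3], M[:3,:3]@d
def onz(f,uv,z,state=None):
    c,d=ray(f,uv,state); return c+d*(z-c[2])/d[2]
E
python3 - <<'E'
from h import *
s=read_state(); print({k:np.round(v,3) for k,v in s.items()})
for n in ("scene","side","wrist"):
    f=grab_frame(n); cv2.imwrite(f"pics/{n}0.png",f["color"]); np.save(f"{n}.npy",f,allow_pickle=True)
    if n!="wrist": print(n,np.round(-np.array(f["R"]).T@np.array(f["t"]),3),np.round(f["R"],2).tolist(),f["intrinsics"][0][0])
    else: print(np.round(f["hand_eye"],3).tolist(),f["intrinsics"][0][0])
E
```

```text
{'time_s': np.float64(0.0), 'q': array([-1.478,  0.259,  1.536,  0.   ,  1.348, -0.203]), 'joint_vel': array([-0.001,  0.001,  0.001, -0.001, -0.002,  0.001]), 'tau': array([ 1.0000e-03, -4.4604e+01, -2.9057e+01, -0.0000e+00,  1.2000e-02,
        0.0000e+00]), 'eef_pos': array([ 0.16 , -0.526,  0.249]), 'eef_rot': array([-3.14 , -0.   ,  0.296]), 'ft_force': array([ 0.04 ,  0.577, -0.004]), 'torque': array([ 0.051,  0.033, -0.029]), 'finger_force': np.float64(0.0), 'finger_gap': np.float64(0.086)}
scene [ 1.492 -0.485  0.894] [[0.46, 0.89, -0.02], [0.54, -0.29, -0.79], [-0.71, 0.35, -0.61]] 413.92680974007374
side [0.043 0.681 0.693] [[-0.81, -0.59, 0.01], [-0.35, 0.47, -0.81], [0.47, -0.66, -0.59]] 376.7555897281477
[[-0.0, -0.963, -0.269, 0.068], [1.0, -0.0, -0.0, -0.0], [-0.0, -0.269, 0.963, -0.124], [0.0, 0.0, 0.0, 1.0]] 275.4853277698677
```

View pics/scene0.png

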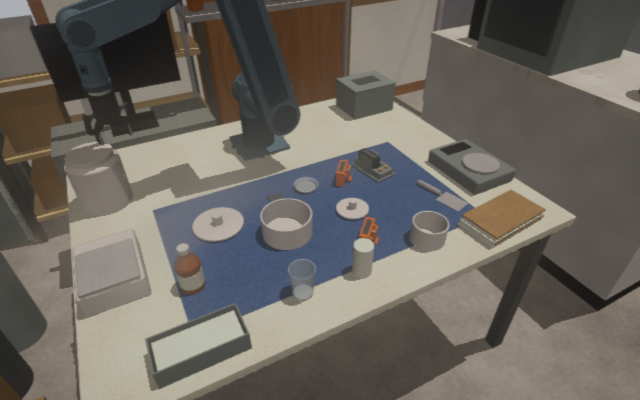

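View pics/side0.png

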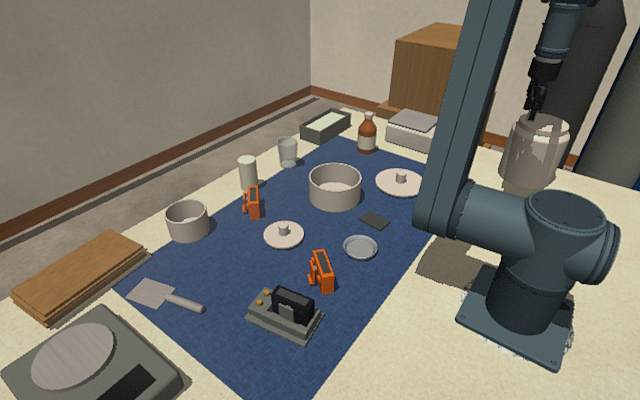

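Scene view: the tub is at about (287,222), the large cover at (218,223), and the dock with the black cassette at (375,163). Orange look-alikes are at (343,172) and (368,232). Side view: the dock is at (287,310) with its tab facing the camera and its brass terminals to the left. The tub is at (335,186) and the large cover at (399,182).

```bash
python3 - <<'E'
from h import *
S=np.load("scene.npy",allow_pickle=True).item(); D=np.load("side.npy",allow_pickle=True).item()
for n,a,b,z in [("tub rim",(286.5,214),(335,179),.078),("cover knob top",(217,214.5),(401,174),.048),("cass top",(370,155),(293,296),.07),("brass",(None),(258,302),.042),("brass2",None,(267,292),.042),("bottle",(190,285),(367,149),0.0),("petri",(306,186),(360,247),.01),("orange",(343,172),(322,272),.03),("small",(352,205),(284,230),.03),("topL",None,(271,290),.07),("topR",None,(314,303),.07)]:
    print(n, a and np.round(onz(S,a,z),3), np.round(onz(D,b,z),3))
E
```

```text
tub rim [ 0.577 -0.124  0.078] [ 0.562 -0.11   0.078]
cover knob top [ 0.44  -0.308  0.048] [ 0.435 -0.301  0.048]
cass top [0.401 0.298 0.07 ] [0.387 0.298 0.07 ]
brass None [0.453 0.337 0.042]
brass2 None [0.456 0.306 0.042]
bottle [ 0.645 -0.455  0.   ] [ 0.649 -0.458  0.   ]
petri [0.389 0.034 0.01 ] [0.382 0.032 0.01 ]
orange [0.4   0.182 0.03 ] [0.4   0.178 0.03 ]
small [0.584 0.11  0.03 ] [0.57  0.117 0.03 ]
topL None [0.435 0.313 0.07 ]
topR None [0.342 0.286 0.07 ]
```

```bash
python3 - <<'E'
from h import *
for n,p,yaw in [("cover",(0.42,-0.30,0.30),0.3),("tub",(0.55,-0.117,0.33),0.3),("dock",(0.375,0.295,0.27),0.27)]:
    goto(p,[np.pi,0,yaw]); s=read_state(); f=grab_frame("wrist"); f["state"]=s
    np.save(f"w_{n}.npy",f,allow_pickle=True); cv2.imwrite(f"pics/w_{n}.png",f["color"]); print(n,s["time_s"],np.round(s["eef_pos"],3),np.round(s["eef_rot"],3))
a=[cv2.resize(cv2.imread(f"pics/w_{n}.png"),None,fx=.625,fy=.625) for n in("cover","tub")]
cv2.imwrite("pics/w_ct.png",np.hstack(a))
E
```

```text
cover 1.4583 [ 0.42  -0.301  0.3  ] [3.142e+00 1.000e-03 2.990e-01]
tub 2.4167 [ 0.55  -0.118  0.33 ] [3.141e+00 1.000e-03 2.990e-01]
dock 4.125 [0.376 0.294 0.27 ] [ 3.141e+00 -1.000e-03  2.690e-01]
```

View pics/w_dock.png

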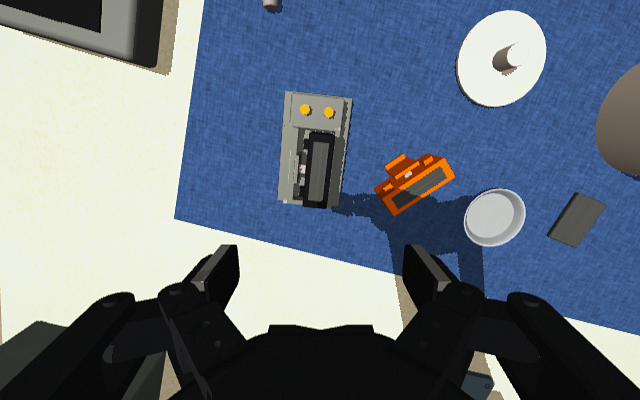

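View pics/w_ct.png

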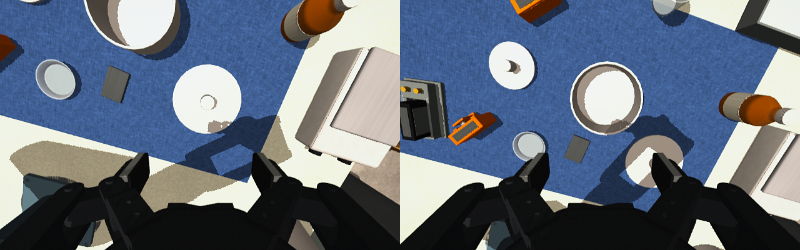

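The dock is seen from above. The brass terminals are at (305,110) and (328,112), and the black block spans about (303–335, 133–207) with the tab to its left. The cover disc and tub rim are both whole in the second pair. Next I'll measure these and look closer at the dock.

```bash
cat >> h.py <<'E'
def brass(f):
    h=cv2.cvtColor(f["color"],cv2.COLOR_BGR2HSV); m=cv2.inRange(h,(18,170,120),(32,255,255))
    n,l,st,c=cv2.connectedComponentsWithStats(m); i=np.argsort(-st[1:,4])[:2]+1
    return c[i],st[i,4]
E
python3 - <<'E'
from h import *
f=np.load("w_dock.npy",allow_pickle=True).item(); c,a=brass(f); P=[onz(f,x,.042,f["state"]) for x in c]; print(c,a,np.round(P,4))
for uv in [(311,133),(335,133),(326,207),(302,207)]: print(np.round(onz(f,uv,.07,f["state"]),4))
q=(onz(f,(318.5,170),.07,f["state"]))
print(q)
# circles
for n,z,lo in (("cover",.014,None),("tub",.078,None)):
    f=np.load(f"w_{n}.npy",allow_pickle=True).item(); h=cv2.cvtColor(f["color"],cv2.COLOR_BGR2HSV)
    m=cv2.inRange(h,(0,0,225 if n=="cover" else 215),(180,40,255)); 
    nn,l,st,ce=cv2.connectedComponentsWithStats(m)
    for i in range(1,nn):
        if st[i,4]>1500:
            cs,_=cv2.findContours((l==i).astype(np.uint8),cv2.RETR_EXTERNAL,cv2.CHAIN_APPROX_NONE)
            pts=np.array([onz(f,p[0],z,f["state"])[:2] for p in max(cs,key=len)])
            A=np.c_[2*pts,np.ones(len(pts))]; s=np.linalg.lstsq(A,(pts**2).sum(1),rcond=None)[0]; r=np.sqrt(s[2]+s[:2]@s[:2])
            print(n,st[i],np.round(s[:2],4),r,np.abs(np.hypot(*(pts-s[:2]).T)-r).max())
goto((q[0],q[1],.2),[np.pi,0,.27]); s=read_state(); f=grab_frame("wrist"); f["state"]=s; np.save("w_dock2.npy",f,allow_pickle=True)
cv2.imwrite("pics/w_dock2.png",f["color"]); c,a=brass(f); print(c,a,[np.round(onz(f,x,.042,s),4) for x in c])
E
```

```text
[[304.62025316 109.26582278]
 [328.21052632 111.93421053]] [79 76] [[0.4531 0.3357 0.042 ]
 [0.4577 0.3072 0.042 ]]
[0.4291 0.3204 0.07  ]
[0.4364 0.2939 0.07  ]
[0.3486 0.28   0.07  ]
[0.3408 0.3084 0.07  ]
[0.39031821 0.30089875 0.07      ]
cover [ 134    0  147   79 6090] [ 0.5652 -0.1021] 0.07014769484269978 0.04688925605175307
cover [  444     0   196   301 25369] [ 0.5279 -0.6373] 0.15020228058035956 0.13058505309097165
cover [ 276  103  110  110 8819] [ 0.4416 -0.3083] 0.07802632171744855 0.025317811696922314
cover [   0  184  220  182 8393] [ 0.0852 -0.014 ] 0.1840662353978512 0.07100774933815637
cover [ 300  280  118   59 3062] [ 0.2008 -0.4439] 0.06858918574955311 0.04979489388424618
tub [ 462    0   96   49 3104] [ 0.7995 -0.2757] 0.04092169776995453 0.025334145184711256
tub [ 576    0   64   58 2710] [ 0.8229 -0.4021] 0.0354822346597224 0.018602894417592976
tub [ 142   67   73   76 4022] [0.5821 0.0838] 0.045922105294220555 0.0010107882798695358
tub [ 567   79   73  135 5602] [ 0.6986 -0.4883] 0.06553688849539499 0.04740727123401775
tub [ 295  113   80   86 5343] [ 0.5785 -0.1291] 0.05514542830063073 0.008253197704183313
tub [ 487  195   91  106 3695] [ 0.533  -0.4468] 0.06418520548930313 0.0420330871567056
tub [ 560  212   80  141 3073] [ 0.533  -0.6448] 0.10414217597169409 0.038332715726819566
tub [   0  244  165  146 9748] [0.1877 0.1957] 0.13141602040078512 0.12422981909741972
[[302.48333333 121.41666667]
 [331.6779661  124.59322034]] [120 118] [array([0.4531, 0.3358, 0.042 ]), array([0.4578, 0.3073, 0.042 ])]
```

View pics/w_dock2.png

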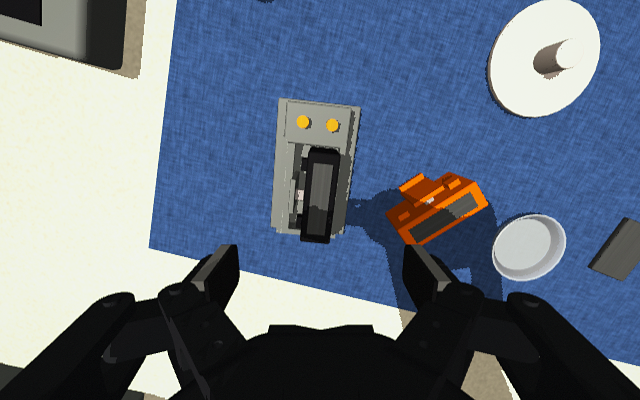

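```bash
python3 - <<'E'
from h import *
f=np.load("w_dock2.npy",allow_pickle=True).item(); s=f["state"]
im=f["color"]; g=im.max(2)
c=cv2.resize(im[90:250,260:370],None,fx=5,fy=3.75*4/3,interpolation=cv2.INTER_NEAREST)[:800]
c=cv2.resize(im[90:250,260:370],None,fx=3.75,fy=3.75,interpolation=cv2.INTER_NEAREST)
for uv in [(311,149),(340,149),(330,243),(301,243)]: print(np.round(onz(f,uv,.07,s),4))
d=np.load("side.npy",allow_pickle=True).item()["color"][275:350,235:335]
cv2.imwrite("pics/z.png",np.hstack([c,cv2.resize(d,None,fx=3.7,fy=8*.5*2,interpolation=cv2.INTER_NEAREST)[:600]]) if False else np.hstack([c,np.vstack([cv2.resize(d,(380,285),interpolation=cv2.INTER_NEAREST),np.zeros((c.shape[0]-285,380,3),np.uint8)])]))
print(c.shape)
for r in (170,190,210,230): print(r,[int(x) for x in g[r,285:360]])
E
```

```text
[0.4322 0.3206 0.07  ]
[0.4392 0.2953 0.07  ]
[0.3477 0.2786 0.07  ]
[0.34   0.3065 0.07  ]
(600, 412, 3)
170 [170, 155, 154, 154, 157, 155, 156, 161, 45, 75, 77, 64, 71, 71, 78, 72, 40, 31, 44, 18, 20, 17, 23, 29, 29, 28, 27, 28, 98, 95, 89, 93, 96, 94, 90, 92, 91, 93, 98, 96, 91, 91, 91, 89, 90, 92, 94, 63, 19, 26, 27, 28, 20, 23, 109, 73, 74, 75, 76, 75, 75, 74, 75, 74, 73, 110, 126, 54, 72, 143, 135, 135, 142, 156, 161]
190 [154, 153, 153, 153, 122, 153, 156, 154, 152, 124, 37, 108, 100, 197, 195, 190, 193, 161, 175, 37, 19, 27, 29, 28, 26, 27, 97, 92, 87, 93, 91, 90, 90, 90, 90, 94, 97, 95, 91, 88, 88, 88, 91, 93, 94, 36, 22, 25, 25, 22, 17, 57, 75, 72, 73, 73, 73, 73, 75, 73, 72, 72, 160, 134, 56, 92, 147, 151, 158, 150, 159, 146, 155, 153, 156]
210 [152, 152, 153, 134, 156, 150, 151, 140, 32, 71, 73, 70, 105, 155, 151, 151, 153, 114, 7, 16, 16, 16, 10, 19, 45, 44, 42, 43, 42, 44, 43, 45, 43, 43, 43, 43, 41, 40, 60, 60, 61, 62, 73, 18, 26, 16, 17, 14, 22, 77, 74, 74, 73, 73, 72, 73, 73, 72, 73, 74, 72, 55, 74, 77, 74, 75, 75, 82, 75, 75, 72, 71, 74, 69, 65]
230 [150, 151, 151, 152, 152, 153, 154, 154, 154, 146, 146, 147, 140, 141, 137, 100, 4, 12, 14, 15, 11, 19, 46, 44, 42, 43, 44, 42, 42, 43, 44, 44, 44, 42, 43, 42, 41, 42, 44, 44, 16, 11, 13, 13, 12, 11, 55, 76, 74, 74, 72, 74, 72, 70, 71, 135, 133, 155, 94, 103, 99, 168, 168, 166, 152, 145, 152, 156, 146, 157, 155, 155, 151, 148, 151]
```

View pics/z.png

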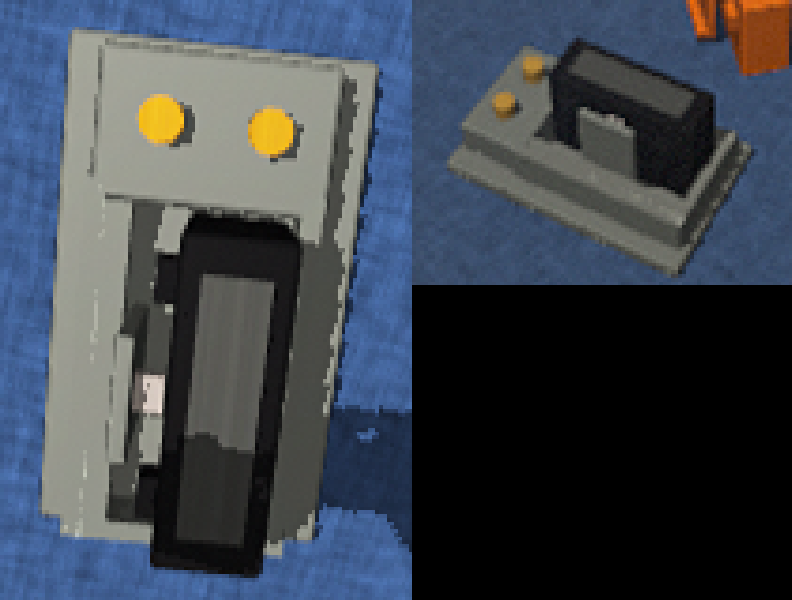

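The crop shows the block's top label centred at wrist pixel (320,199), with the tab plate's outer edge at about (289,197), roughly 30 mm to the +y side as expected.

```bash
python3 - <<'E'
from h import *
f=np.load("w_dock2.npy",allow_pickle=True).item(); s=f["state"]
p=lambda x,y,z:onz(f,(260+(x-1.9)/3.75,90+(y-1.9)/3.75),z,s)[:2]
L=np.array([p(*c,.07) for c in((202,274),(275,279),(250,543),(178,541))]); print(np.round(L,4),L.mean(0))
B=np.array([p(*c,.07) for c in((262,577),(152,565),(300,245),(185,245))]); print(np.round(B,4))
v=L[0]+L[1]-L[2]-L[3]; print("yaw",np.arctan2(v[1],v[0])); w=B[2]+B[3]-B[0]-B[1]; print(np.arctan2(w[1],w[0]))
yaw=.16; R=np.array([[np.cos(yaw),-np.sin(yaw)],[np.sin(yaw),np.cos(yaw)]])
m=L.mean(0)
for q in [p(112,400,.068),p(161,118,.042),p(272,131,.042),*B]: print(np.round(R.T@(q-m),4))
# tub & cover circles by blue boundary
for n,z in (("cover",.014),("tub",.078)):
    g=np.load(f"w_{n}.npy",allow_pickle=True).item(); h=cv2.cvtColor(g["color"],cv2.COLOR_BGR2HSV)
    m=cv2.inRange(h,(100,100,30),(130,255,255)); m=cv2.bitwise_not(m)
    c0={"cover":(.4416,-.3083),"tub":(.5785,-.1291)}[n]
    # radial scan in world: outermost non-blue along each direction
    T=[]
    M=lambda X:None
    ys,xs=np.nonzero(cv2.morphologyEx(m,cv2.MORPH_GRADIENT,np.ones((3,3))))
    P=np.array([onz(g,(x,y),z,g["state"])[:2] for x,y in zip(xs,ys)])
    c=np.array(c0); r0=.082 if n=="cover" else .080
    for k in range(30):
        d=np.hypot(*(P-c).T); Q=P[abs(d-r0)<(.015 if k<8 else .005)]
        A=np.c_[2*Q,np.ones(len(Q))]; sol=np.linalg.lstsq(A,(Q**2).sum(1),rcond=None)[0]; c=sol[:2]
    print(n,np.round(c,4),np.sqrt(sol[2]+c@c),len(Q))
E
```

```text
[[0.4209 0.3154]
 [0.4244 0.2978]
 [0.3557 0.2849]
 [0.3512 0.3033]] [0.38803323 0.3003455 ]
[[0.3471 0.2791]
 [0.3427 0.3082]
 [0.434  0.2942]
 [0.4266 0.3212]]
yaw 0.1789508968688203
0.162984300509453
[0.     0.0293]
[0.0703 0.0247]
[ 0.0702 -0.0045]
[-0.0438 -0.0144]
[-0.0435  0.015 ]
[ 0.0444 -0.0134]
[0.0414 0.0145]
cover [ 0.438 -0.311] 0.08225378303862624 892
tub [ 0.5726 -0.1246] 0.079934019786838 944
```

```bash
python3 - <<'E'
from h import *
yaw=.168; m=np.array([.388,.3003]); ey=np.array([-np.sin(yaw),np.cos(yaw)]); p=m+.0035*ey
pr=lambda t,s=None:(lambda s:print(t,round(float(s["time_s"]),2),np.round(s["eef_pos"],4),"F",np.round(s["ft_force"],1),"gap",round(float(s["finger_gap"]),4),round(float(s["finger_force"]),1)))(read_state())
move_gripper(.062,40)
goto((*p,.12),[np.pi,0,yaw]); 
print(move_linear((*p,.060),rate=.08,force_limit=8)); pr("down")
move_gripper(.03,40); pr("grip")
f=grab_frame("side"); cv2.imwrite("pics/grip_side.png",f["color"])
print(move_linear((*p,.085),rate=.04,force_limit=8)); pr("lift")
f2=grab_frame("side")
crop=lambda i:cv2.resize(i[220:350,220:360],None,fx=2.8,fy=2.8)
cv2.imwrite("pics/g.png",np.hstack([crop(f["color"]),crop(f2["color"])]))
E
```

```text
False
down 6.3 [0.3878 0.304  0.0605] F [-0.1 -0.3  0.7] gap 0.0616 0.0
grip 6.67 [0.3882 0.3038 0.0615] F [-2.3 -2.  10.7] gap 0.035 39.1
True
lift 6.93 [0.3878 0.3037 0.0617] F [-0.1 -0.4  5. ] gap 0.0344 41.9
```

View pics/g.png

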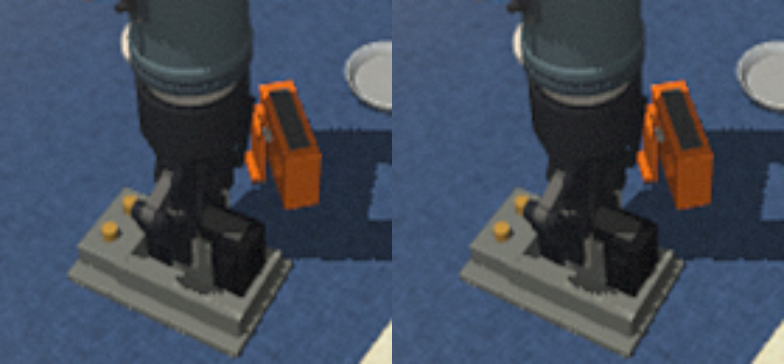

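Both fingers are on the block and tab with a 35 mm gap. The lift stopped only because it was relieving the grip's preload (10.7 N down to 5 N). I'll lift on with a higher limit.

```bash
cat >> h.py <<'E'
def pr(t):
    s=read_state(); print(t,round(float(s["time_s"]),2),np.round(s["eef_pos"],4),"F",np.round(s["ft_force"],1),"gap",round(float(s["finger_gap"]),4),round(float(s["finger_force"]),1))
E
python3 - <<'E'
from h import *
p=np.array(read_state()["eef_pos"])
print(move_linear((p[0],p[1],.070),rate=.03,force_limit=14)); pr("a")
print(move_linear((p[0],p[1],.10),rate=.05,force_limit=8)); pr("b")
f=grab_frame("side")
s=read_state(); w=grab_frame("wrist")
cv2.imwrite("pics/g2.png",np.hstack([cv2.resize(f["color"][220:350,220:360],None,fx=2.8,fy=2.8),cv2.resize(w["color"],(400,250))[:364] if 0 else cv2.resize(w["color"][100:400,160:490],(400,364))]))
E
```

```text
False
a 7.43 [0.3878 0.3037 0.07  ] F [ 0.1  0.7 -1.6] gap 0.0341 39.9
False
b 8.18 [0.3877 0.3036 0.1   ] F [-0.4  0.2 -1.8] gap 0.0342 39.9
```

View pics/g2.png

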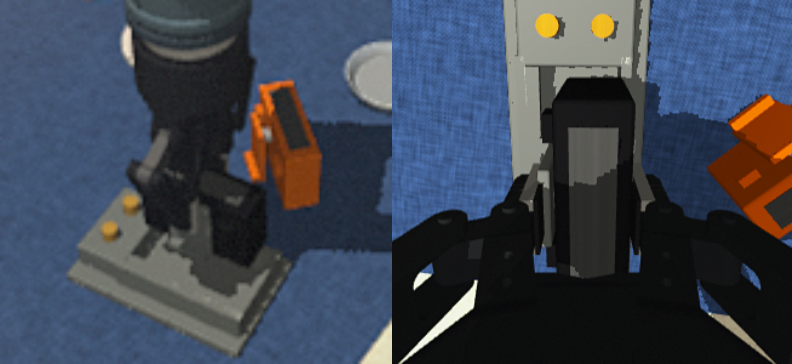

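The cassette is clear of the dock, hangs upright and pulls 1.8 N. On to the tub.

```bash
python3 - <<'E'
from h import *
p=np.array(read_state()["eef_pos"]); move_linear((p[0],p[1],.25),rate=.2)
t=np.array([.5726,-.1246-.0035])
goto((*t,.25),[np.pi,0,0.]); pr("over")
move_linear((*t,.085),rate=.12); pr("pre")
print(move_linear((*t,.060),rate=.02,force_limit=2.5)); pr("touch")
z=read_state()["eef_pos"][2]
move_gripper(.060,20); wait(.2); pr("open")
move_linear((*t,.24),rate=.12); pr("up")
goto((.5526,-.125,.33),[np.pi,0,0.]); s=read_state(); f=grab_frame("wrist"); f["state"]=s; np.save("w_t2.npy",f,allow_pickle=True)
g=grab_frame("scene"); 
cv2.imwrite("pics/t2.png",np.hstack([cv2.resize(f["color"][60:320,190:450],(400,400)),cv2.resize(g["color"][170:270,240:340],(400,400))]))
E
```

```text
over 10.9 [ 0.5726 -0.1268  0.25  ] F [ 0.1  1.  -2.7] gap 0.0344 40.0
pre 12.43 [ 0.5732 -0.1283  0.0858] F [ 0.1  0.2 -1.9] gap 0.034 40.0
False
touch 13.82 [ 0.5727 -0.1281  0.0602] F [-0.1  0.4 -1.9] gap 0.0343 40.0
open 14.39 [ 0.5727 -0.1281  0.0601] F [ 0.5 -0.3  0.1] gap 0.0598 0.0
up 16.04 [ 0.5722 -0.128   0.2391] F [-0.2 -0.6  0.4] gap 0.0599 0.0
```

View pics/t2.png

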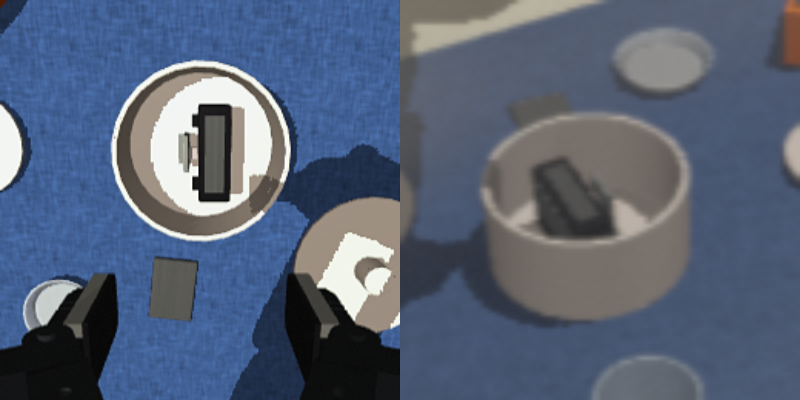

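The cassette stands upright in the tub near the centre, with its top below the rim. The cover lies clear at lower right. I'll measure the tub and cover from the same relative pose.

```bash
cat >> h.py <<'E'
def circ(f,c,z,r0):
    s=f["state"]; h=cv2.cvtColor(f["color"],cv2.COLOR_BGR2HSV); m=cv2.bitwise_not(cv2.inRange(h,(100,100,30),(130,255,255)))
    ys,xs=np.nonzero(cv2.morphologyEx(m,cv2.MORPH_GRADIENT,np.ones((3,3))))
    P=np.array([onz(f,(x,y),z,s)[:2] for x,y in zip(xs,ys)]); c=np.array(c)
    for k in range(30):
        Q=P[abs(np.hypot(*(P-c).T)-r0)<(.012 if k<8 else .003)]
        q=np.linalg.lstsq(np.c_[2*Q,np.ones(len(Q))],(Q**2).sum(1),rcond=None)[0]; c=q[:2]
    a=np.arctan2(*(Q-c).T); return np.round(c,4),round(float(np.sqrt(q[2]+c@c)),4),len(Q),np.histogram(a,8,(-np.pi,np.pi))[0]
E
python3 - <<'E'
from h import *
f=np.load("w_t2.npy",allow_pickle=True).item(); print("tub",circ(f,(.5726,-.1246),.078,.08))
goto((.438-.02,-.311,.266),[np.pi,0,0]); wait(.2); s=read_state(); f=grab_frame("wrist"); f["state"]=s; np.save("w_c2.npy",f,allow_pickle=True)
print("cover",circ(f,(.438,-.311),.014,.082)); cv2.imwrite("pics/c2.png",f["color"])
h=cv2.cvtColor(f["color"],cv2.COLOR_BGR2GRAY); 
E
```

```text
tub (array([ 0.5726, -0.1247]), 0.08, 940, array([117, 111, 111, 117, 119, 125, 123, 117]))
cover (array([ 0.438, -0.311]), 0.0822, 971, array([121, 115, 113, 121, 121, 132, 127, 121]))
```

View pics/c2.png

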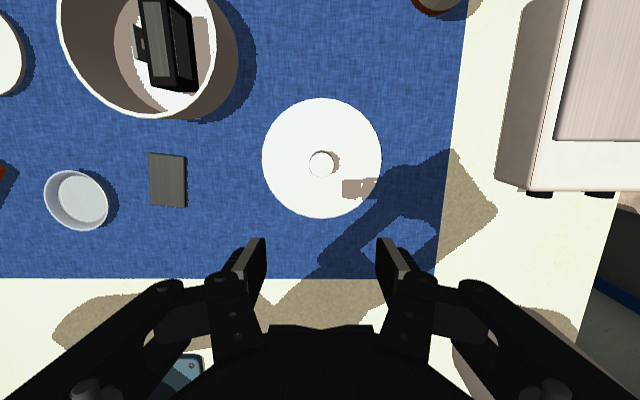

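The cover disc is whole and centred near (321,158) with its knob at (321,163). Both circle fits repeat to 0.1 mm between views. Now to grip the knob and seat the cover.

```bash
python3 - <<'E'
from h import *
c=np.array([.438,-.311]); t=np.array([.5726,-.1247])
goto((*c,.12),[np.pi,0,0.]); print(move_linear((*c,.040),rate=.08,force_limit=6)); pr("down")
move_gripper(.02,50); pr("grip")
g=np.array(read_state()["eef_pos"]); 
move_linear((g[0],g[1],.06),rate=.05); pr("lift")
move_linear((g[0],g[1],.20),rate=.15)
goto((*t,.20),[np.pi,0,0.]); wait(.2); pr("over")
move_linear((*t,.130),rate=.1); pr("pre"); e=np.array(read_state()["eef_pos"])[:2]-t; print(e)
print("zg",g[2]); print(move_linear((*t,g[2]+.067),rate=.02,force_limit=7)); pr("touch")
f=grab_frame("side"); w=grab_frame("scene")
cv2.imwrite("pics/s.png",np.hstack([cv2.resize(f["color"][130:230,285:385],(400,400)),cv2.resize(w["color"][170:270,240:340],(400,400))]))
E
```

```text
False
down 19.58 [ 0.4383 -0.3113  0.0405] F [-0.5 -0.1  1.3] gap 0.0601 0.0
grip 19.95 [ 0.4383 -0.3112  0.0407] F [-0.3  1.6  5.6] gap 0.0306 49.4
lift 20.5 [ 0.4384 -0.3113  0.0603] F [ 0.1 -0.2 -2.4] gap 0.0305 49.5
over 22.7 [ 0.572  -0.1263  0.2   ] F [ 1.  -0.8 -1.7] gap 0.0305 49.6
pre 23.55 [ 0.5731 -0.1249  0.1306] F [ 0.3  0.5 -1.3] gap 0.0305 49.6
[ 0.00045098 -0.00024084]
zg 0.040718420544590794
True
touch 24.44 [ 0.5724 -0.1246  0.1108] F [-0.5  0.1  4.5] gap 0.0301 50.3
```

View pics/s.png

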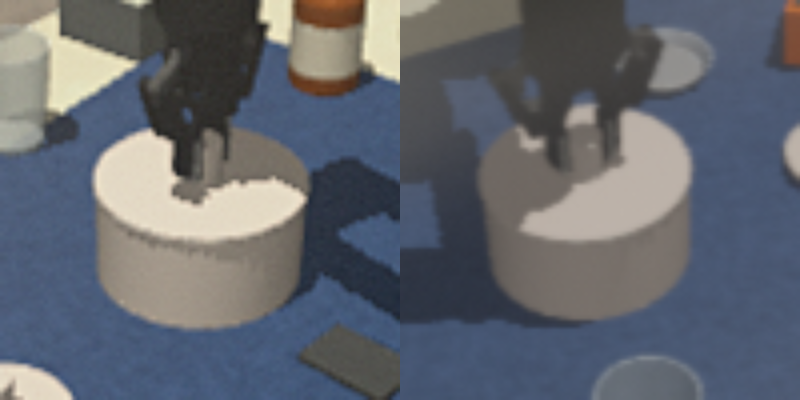

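Contact came at exactly the seated height (TCP 70 mm above the grasp height), and the cover looks flush and level in both views. Releasing, backing off, then measuring.

```bash
python3 - <<'E'
from h import *
t=np.array([.5726,-.1247])
move_gripper(.06,20); wait(.2); pr("open")
move_linear((*t,.25),rate=.1)
goto((t[0]-.02,t[1],.33),[np.pi,0,0]); wait(.2); s=read_state(); f=grab_frame("wrist"); f["state"]=s
print("cover flange top z=.084:",circ(f,t,.084,.082)); pr("end")
goto((.30,-.35,.30),[np.pi,0,0]); wait(.2)
a=grab_frame("side"); b=grab_frame("scene")
cv2.imwrite("pics/end.png",np.hstack([cv2.resize(a["color"][110:360,200:450],(400,400)),cv2.resize(b["color"][150:280,200:330],(400,400))]))
E
```

```text
open 25.13 [ 0.5715 -0.1243  0.1096] F [-0.8  0.1  0. ] gap 0.0601 0.0
cover flange top z=.084: (array([ 0.5721, -0.1245]), 0.0822, 992, array([125, 117, 117, 123, 123, 131, 133, 123]))
end 27.36 [ 0.5522 -0.1245  0.3283] F [ 0.9  0.4 -0.2] gap 0.0599 0.0
```

View pics/end.png

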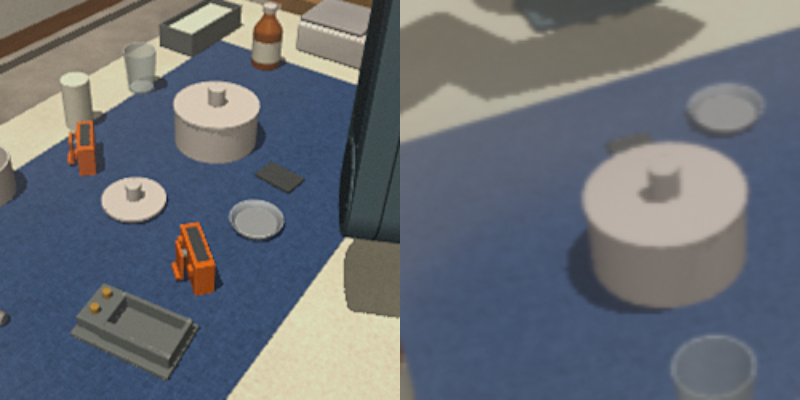

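The cover sits level and flush on the tub, with its centre within 0.6 mm of the tub's. The dock is empty and nothing else has visibly moved, so I'm handing in.

```bash
python3 -c "
from station import *
print(job_done())"
```

```text
the job is handed in; nothing more can be done
None
```

The job is handed in: the cassette stands upright in the tub and the cover sits fully home and level, but I misjudged the cassette's height and let go of it about 3–4 mm above the tub floor, so it dropped that last bit.

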